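# Hold the last cabinet foot home in its corner for screwing

### The arm

A 6-joint arm with a two-finger parallel gripper is mounted at the origin on the work surface. World frame = base frame: x ahead of the robot, y to its left, z up, the work surface at z = 0. Lengths are in mm, angles in degrees, forces in N, time in s.
With the tool pointing down it reaches from about 300 to 850 mm from the base axis. Payload 4.2 kg.
Tool frame: the origin (TCP) lies midway between the tips of the shut fingers; the grasp point (between the pads) lies 19 mm behind it (env.grip_point_offset is the distance from the TCP to the grasp point, in mm); z points along the fingers, x is the direction in which the jaws open and shut, and the axes are right-handed (so a half turn about z gives the same grasp; the last joint's range is limited). The gripper opens to 91 mm and grips with 3 to 60 N. Pads are 32 mm wide; open, the fingers measure 118 mm over their backs; the gripper's body (76 mm by 178 mm) begins 60 mm behind the grasp point.
Start: joints at [67.724, 18.312, 89.639, -0, 72.044, -1.146], TCP at [207.289, 536.353, 213.976] pointing down, gripper open.
Joint ranges: [-177.97, 177.97], [-48.28, 115.42], [12.27, 149.76], [-77.06, 257.06], [2.81, 150.46], [-146.56, 146.56]. Speed limits (degrees/s): [147.25, 147.25, 180, 180, 180, 180].

### API

Orientations are given as [roll, pitch, yaw] about the fixed x, y, z axes, in that order (R = Rz(yaw) Ry(pitch) Rx(roll)).
In Python, from workcell import env gives the robot as it stands.
- The arm moves only by the shell command python3 -m pendant 'ROWS' [FORCE]. ROWS is JSON, a list of rows, each an object with "xyz": the shift along the tool's x, y, z in m, a list of three; "roll": the turn about the tool's z in degrees; "jaw": the closure, from 0 (fully open) to 1 (shut). A call has exactly 8 rows; each row is the pose to reach, as a shift and turn from the pose commanded when the call began, along the tool's axes at that moment; what a row does not reach only later rows make up. A row lasts 1/8 s, in which the tool goes at most 62.5 mm and 10.7 degrees, less where a joint would pass 70% of its speed; a pose out of reach is approached as far as the arm can. A call with a gripper value outside its range is refused whole. The fingers move at their own pace and stop on an object; FORCE is the grip in N (left out, the last holds). Time passes only in rows, so rows that repeat a pose let the fingers close, or fill a call up. It gives the time, the measured TCP pose, the force and the opening at its end, in the units of the state.
- env.state(): the state, without advancing time (a new reading comes with each control period).
- env.grab_frame(name): name is "scene" or "side" or "wrist"; returns (picture, depth): 400x640x3 uint8, blue, green, red; 400x640 float32, mm along the optical axis (not along the pixel's ray), 0 where there is no reading.
- env.camera_params(name): a dict with "camera_matrix" (3x3 intrinsics, pixels), "cam_to_world" (4x4, takes a point from camera to world coordinates); the wrist camera has in their place "hand_eye" (4x4, takes a point from camera to tool coordinates, whose origin is the TCP and whose axes are the tool frame's). Camera axes: x right, y up, looking along -z (the intrinsics and any distortion apply to the point x, -y, -z); pixel columns grow to the right and rows downward; lengths in mm; the calibration is good to about 2 mm. A picture is of the moment at which its call begins: read the wrist's pose just before it. camera_params takes no time and is no camera call.
- env.job_done(): hands the job in, once; it reports no verdict.
The state is a dict: "time_s": time; "qpos": joint angles; "qvel": joint speeds; "effort": joint torques, N m; "ee_pos": TCP position; "ee_rot": TCP orientation; "force": force on the tool from outside, world axes, zero at the start; "torque": the same for the moment, N m; "gripper_width": finger opening in mm.
Only numpy, scipy, OpenCV 4.12 (cv2) and the standard library are available. Lean on these libraries where they do the work, as an engineer would, in place of code of your own. Each camera call takes 0.05 s, during which the arm holds its last target. There are 200 camera calls.

### The job

The base of a bedside cabinet lies upturned on the bench with three of its feet fitted. Pick up the loose pine foot, stand it upright and square on the panel in the empty corner inside the rails, and press it gently up against both rails at once; do not shove the base along the bench, strain the rails or disturb the other things lying about. Finish while still holding the foot in the gripper, pressed snugly against both rails, so that it can be screwed on.

Things in the scene. Friction and masses are not known exactly. Their poses are not given: they have to be found in the camera images.
- foot: the loose foot: pine post 45 x 45 mm, 90 mm tall, 0.1 kg, standing upright on the bench, a 3 mm steel glide (22 mm disc) on its top. Origin at the centre of its underside, z up the post, x and y square to its four like sides. It stays this way up. In the corner its upper 55 mm stands clear above the rails.
- base: upturned cabinet base, 2.3 kg, loose on the bench (a sideways push of 11 to 16 N slides it): flat panel 260 x 340 mm, 18 mm thick, and on it a frame of rails, inside 200 (x) x 280 (y) mm. Fitted feet in three inside corners. Origin at the empty one (nearest left), at bench level; the inside is x 0 to 200, y 0 to -280 mm, z up from 18. The foot's centre belongs at x 22.5, y -22.5 mm.
- near_rail: rail nearest the robot, fixed to the base, 20 mm thick, 35 mm high (top 53 mm above the bench), 10 mm in from the panel's edge: its inner face is the plane x = 0 of the base, facing +x. Origin at the empty inside corner on the panel's upper face (18 mm above the base's origin), axes as the base's.
- left_rail: left rail, fixed to the base, 20 mm thick, 35 mm high (top 53 mm above the bench), 10 mm in from the panel's edge: its inner face is the plane y = 0 of the base, facing -y. Origin and axes as the near rail's. Wood on wood friction is 0.5 to 0.7: a foot pressed on one rail drags along it, and that drag can be taken for touching the other.
- tape_roll: bystander: masking tape roll, 88 mm across, 25 mm high, lying on the panel inside the frame. Origin at the centre of its underside.
- sanding_block: bystander: cork sanding block, 95 x 60 x 30 mm. Origin at the centre of its underside, x along its length.
- screw_tub: bystander: open white plastic tub of screws, 72 mm across, 42 mm high. Origin at the centre of its underside.
- paint_tin: bystander: steel paint tin, 86 mm across, 102 mm high. Origin at the centre of its underside.
- flat_brush: bystander: paint brush lying on the bench, 200 mm long, 42 mm wide, 20 mm high. Origin under its middle, x along it, bristles to +x.
- offcut: bystander: pine board offcut, 170 x 70 x 20 mm, lying flat. Origin at the centre of its underside, x along its length.

How it is judged:
By the outcome, as a careful person would: the job done as asked, in the order asked, and still so for the second after the job is handed in, while the arm keeps its last pose, push and grip.
It also fails if it takes over 48 s, if anything falls off the work surface, if the arm or the gripper's body presses on something with over 40 N, if the wrist force passes 120 N, or if a joint passes its speed limit or range.

## Working session

There is one attempt and no reset: what is moved stays moved. The work goes in short steps, Python scripts to look and compute and a shell command to move; the robot and the scene stay as the last step left them, time stands still between calls to the robot, and variables do not carry over. Pictures are saved under pics/ and viewed, about 8 in all and at most 12, crops included, and the job is handed in when it is done.

```bash
mkdir -p pics; ls; python3 - <<'E'
from workcell import env
import cv2,numpy as np
print(env.state())
for n in("scene","side"):
    p,d=env.grab_frame(n); cv2.imwrite(f"pics/{n}0.png",p); np.save(f"pics/{n}0.npy",d)
    print(n,env.camera_params(n))
print(env.camera_params("wrist"),env.grip_point_offset)
E
```

```text
pics
{'time_s': 0.0, 'qpos': array([ 6.77239205e+01,  1.83501191e+01,  8.97057703e+01, -6.52067936e-04,
        7.20438849e+01, -1.14563548e+00]), 'qvel': array([-0.01098703, -0.08330985, -0.00584342,  0.02579499, -0.03484759,
        0.01865693]), 'effort': array([-2.50295263e-03, -4.12467921e+01, -2.31967682e+01,  7.23969075e-02,
        4.59585583e-02, -1.28035686e-04]), 'ee_pos': array([207.09242662, 535.87241945, 213.13984862]), 'ee_rot': array([-1.79998625e+02,  9.97667411e-02,  6.88697588e+01]), 'force': array([-0.13396164, -0.0327299 ,  0.22208859]), 'torque': array([-0.04309325,  0.01904028,  0.00842357]), 'gripper_width': 91.01125570321078}
scene {'camera_matrix': array([[429.21832564,   0.        , 318.06588484],
       [  0.        , 429.21832564, 198.50773655],
       [  0.        ,   0.        ,   1.        ]]), 'cam_to_world': array([[-1.81758409e-02, -8.56523420e-01,  5.15788008e-01,
         1.24269762e+03],
       [ 9.99714145e-01, -2.35830065e-02, -3.93330604e-03,
         5.17644779e-01],
       [ 1.55328007e-02,  5.15569076e-01,  8.56707219e-01,
         1.174272
[... 463 characters left out ...]
    [-5.58996371e-03,  8.02776132e-01,  5.96254336e-01,
         9.62978066e+02],
       [ 0.00000000e+00,  0.00000000e+00,  0.00000000e+00,
         1.00000000e+00]])}
{'camera_matrix': array([[299.5917987 ,   0.        , 311.85655153],
       [  0.        , 299.5917987 , 201.67074246],
       [  0.        ,   0.        ,   1.        ]]), 'hand_eye': array([[ 9.99999811e-01,  3.95183566e-04,  4.72030499e-04,
        -9.22838318e-01],
       [ 5.06589291e-04, -9.63909886e-01, -2.66228240e-01,
        -7.58152571e+01],
       [ 3.49785839e-04,  2.66228429e-01, -9.63909903e-01,
        -1.70635146e+02],
       [ 0.00000000e+00,  0.00000000e+00,  0.00000000e+00,
         1.00000000e+00]])} 18.8
```

View pics/scene0.png

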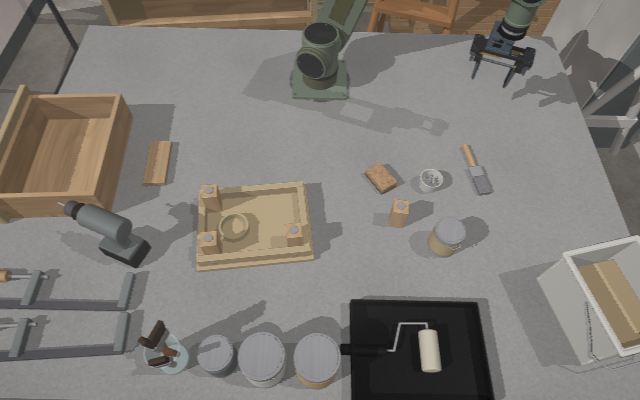

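View pics/side0.png

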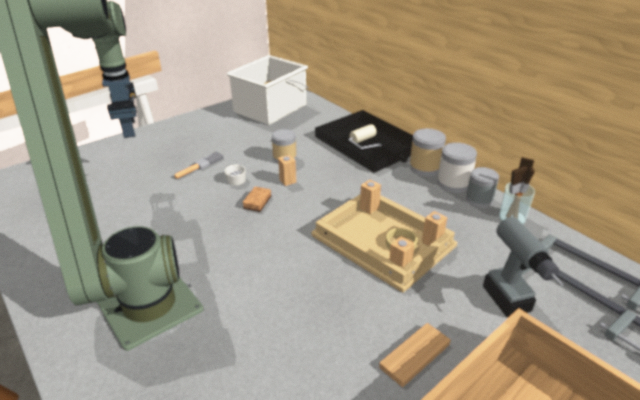

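The loose foot is at about (400,212) in the scene picture. The base's empty corner is at about (300,188), with the fitted feet at (209,197), (208,243) and (293,234). I'll enlarge both areas.

```bash
cat > h.py <<'E'
import numpy as np,cv2
from scipy.spatial.transform import Rotation as R
from workcell import env
def T_tool(s):
    T=np.eye(4);T[:3,:3]=R.from_euler('xyz',s['ee_rot'],degrees=True).as_matrix();T[:3,3]=s['ee_pos'];return T
def onplane(uv,z,K,T):
    r=np.linalg.inv(K)@[uv[0],uv[1],1];d=T[:3,:3]@(r*[1,-1,-1]);o=T[:3,3]
    return (o+d*(z-o[2])/d[2]).round(1)
def depthpt(uv,D,K,T):
    u,v=uv;z=np.median(D[int(v)-1:int(v)+2,int(u)-1:int(u)+2]);r=np.linalg.inv(K)@[u,v,1]
    return (T[:3,:3]@(r*[1,-1,-1]*z)+T[:3,3]).round(1)
def fixed(n):
    c=env.camera_params(n);return c['camera_matrix'],c['cam_to_world']
def wrist(s):
    c=env.camera_params('wrist');return c['camera_matrix'],T_tool(s)@c['hand_eye']
E
python3 - <<'E'
import cv2
p=cv2.imread("pics/scene0.png")
a=cv2.resize(p[165:285,180:330],None,fx=5,fy=5,interpolation=cv2.INTER_CUBIC)
b=cv2.resize(p[130:260,340:500],None,fx=5,fy=4.6,interpolation=cv2.INTER_CUBIC)
cv2.imwrite("pics/a.png",a);cv2.imwrite("pics/b.png",cv2.resize(p[130:260,350:490],None,fx=4,fy=4,interpolation=cv2.INTER_CUBIC))
E
```

```text
(no output)
```

View pics/a.png

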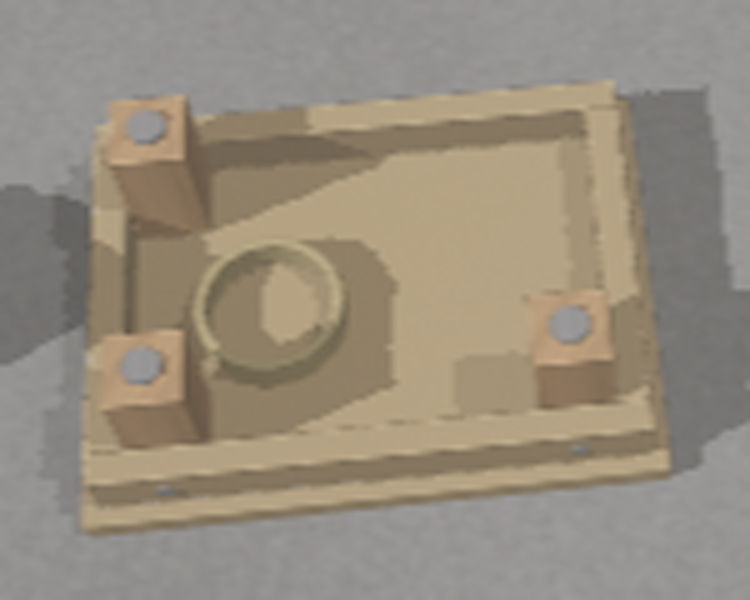

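View pics/b.png

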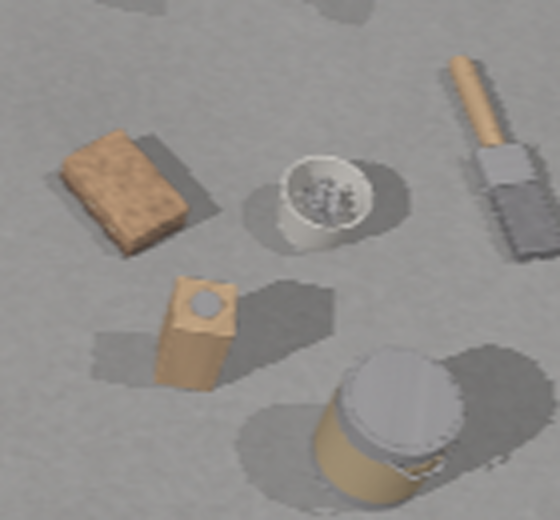

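The crops show three fitted glides at crop pixels (146,127), (141,367) and (570,324), and the empty inner rail corner at about (585,110). The loose foot's glide is at (206,304), with the tub and the sanding block at its near side and the tin beyond it on the left.

```bash
python3 - <<'E'
from h import *
K,T=fixed('scene')
A=lambda x,y:(180+(x+.5)/5-.5,165+(y+.5)/5-.5)
B=lambda x,y:(350+(x+.5)/4-.5,130+(y+.5)/4-.5)
g=[onplane(A(*q),111,K,T) for q in((146,127),(141,367),(570,324))];print(g)
src=np.array([[22.5,-257.5],[177.5,-257.5],[177.5,-22.5]]);dst=np.array(g)[:,:2]
v=dst-dst.mean(0);s=src-src.mean(0)
th=np.arctan2((s[:,0]*v[:,1]-s[:,1]*v[:,0]).sum(),(s*v).sum());c,n=np.cos(th),np.sin(th);M=np.array([[c,-n],[n,c]])
o=dst.mean(0)-M@src.mean(0);print("base",o,np.degrees(th),"res",(src@M.T+o-dst).round(1).tolist(),"target",M@[22.5,-22.5]+o)
print("corner",onplane(A(585,110),53,K,T),"near",onplane(A(200,143),53,K,T),"left",onplane(A(603,290),53,K,T))
print("foot glide",onplane(B(206,304),93,K,T))
print("foot top corners",[onplane(B(*q),90,K,T) for q in((178,278),(237,284),(230,336),(168,328))],"bottom",[onplane(B(*q),0,K,T) for q in((157,383),(213,389))])
print("block",[onplane(B(*q),30,K,T) for q in((120,132),(187,210),(130,246),(62,168))])
print("tub",onplane(B(327,192),42,K,T),"tin",onplane(B(402,400),102,K,T),"tape",onplane(A(268,307),43,K,T))
E
```

```text
[array([ 582.4, -313.3,  111. ]), array([ 736.5, -293. ,  111. ]), array([704.2, -60.5, 111. ])]
base [525.56505511 -61.66528865] 7.7346079591675645 res [[0.1, -0.5], [-0.4, 0.1], [0.3, 0.4]] target [550.88850869 -80.93242904]
corner [526.4 -61.6  53. ] near [ 557.  -295.9   53. ] left [651.9 -45.5  53. ]
foot glide [609.3 248.5  93. ]
foot top corners [array([585.8, 230.3,  90. ]), array([589.8, 273.6,  90. ]), array([633.9, 264.5,  90. ]), array([628.5, 219.9,  90. ])] bottom [array([626.5, 226.2,   0. ]), array([630.5, 269.1,   0. ])]
block [array([410.6, 205.5,  30. ]), array([485.8, 254.9,  30. ]), array([521.1, 207.2,  30. ]), array([447.9, 156.4,  30. ])]
tub [473.4 365.4  42. ] tin [688.9 378.2 102. ] tape [ 663.2 -243.    43. ]
```

Foot at about (609, 249), yaw about −8°. Base origin at about (526, −62), yaw about 7.7°, so the target is (551, −81). I'll go above the foot and look with the wrist camera.

```bash
python3 -m pendant '[{"xyz":[-0.015,0.06,0],"roll":10,"jaw":0},{"xyz":[-0.03,0.12,0],"roll":20,"jaw":0},{"xyz":[-0.046,0.18,0],"roll":30,"jaw":0},{"xyz":[-0.062,0.24,0],"roll":40,"jaw":0},{"xyz":[-0.077,0.3,0],"roll":50,"jaw":0},{"xyz":[-0.093,0.36,0],"roll":60,"jaw":0},{"xyz":[-0.108,0.42,0],"roll":70,"jaw":0},{"xyz":[-0.123,0.478,0],"roll":77,"jaw":0}]' 20
python3 - <<'E'
from h import *
s=env.state();p,d=env.grab_frame('wrist');cv2.imwrite('pics/w1.png',p);np.save('pics/w1.npy',d)
np.save('pics/w1s.npy',np.r_[s['ee_pos'],s['ee_rot']]);print(s['ee_pos'],s['ee_rot'],s['qvel'].round(1))
E
```

```text
time_s: 1.1
ee_pos: [610.2, 247.8, 213.5]
ee_rot: [180.0, 0.0, -8.4]
force: [0.9, -0.5, -0.0]
gripper_width: 91.1
[610.15917962 247.81268314 213.47202993] [ 1.79996253e+02  4.07062129e-02 -8.39783304e+00] [-36.2  22.5 -36.3   0.3  13.6  18.5]
```

View pics/w1.png

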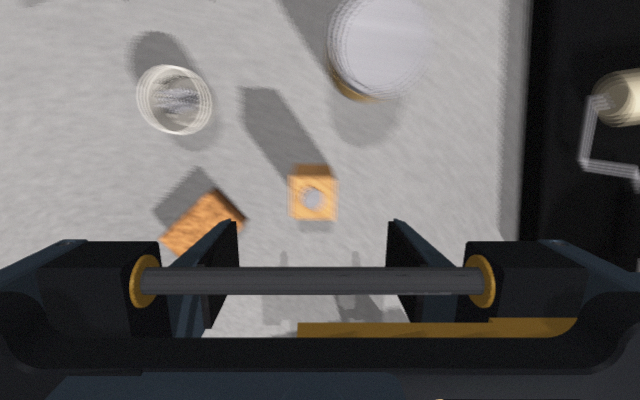

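The picture is blurred by motion. The glide is at about (312,197), and the foot looks nearly square to the jaws. Next a still look, with an enlarged crop.

```bash
python3 - <<'E'
from h import *
for i in range(4): s=env.state();p,d=env.grab_frame('wrist')
print(s['ee_pos'],s['ee_rot'],s['qvel'].round(1))
np.save('pics/w2.npy',np.r_[s['ee_pos'],s['ee_rot']])
cv2.imwrite('pics/w2.png',cv2.resize(p[150:240,260:370],None,fx=6,fy=6,interpolation=cv2.INTER_CUBIC))
K,T=wrist(s)
print('glide@sample',onplane((312,197),93,K,T))
E
```

```text
[608.92787417 248.49016831 212.89405981] [ 1.79978354e+02  1.20197115e-01 -8.21230340e+00] [ 2.3 -1.3  1.2  0.3  0.  -0. ]
glide@sample [607.7 247.5  93. ]
```

View pics/w2.png

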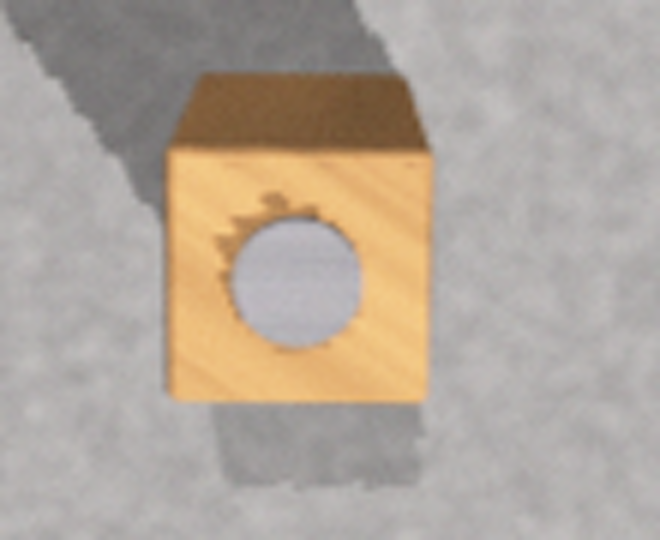

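Square to the jaws within 0.3° and about 3 mm to −x. Descending, then gripping.

```bash
python3 -m pendant '[{"xyz":[-0.003,0.001,0.03],"roll":0,"jaw":0},{"xyz":[-0.003,0.001,0.06],"roll":0,"jaw":0},{"xyz":[-0.003,0.001,0.09],"roll":0,"jaw":0},{"xyz":[-0.003,0.001,0.12],"roll":0,"jaw":0},{"xyz":[-0.003,0.001,0.145],"roll":0,"jaw":0},{"xyz":[-0.003,0.001,0.16],"roll":0,"jaw":0},{"xyz":[-0.003,0.001,0.169],"roll":0,"jaw":0},{"xyz":[-0.003,0.001,0.169],"roll":0,"jaw":0}]' 40
python3 -m pendant '[{"xyz":[0,0,0],"roll":0,"jaw":0.15},{"xyz":[0,0,0],"roll":0,"jaw":0.3},{"xyz":[0,0,0],"roll":0,"jaw":0.4},{"xyz":[0,0,0],"roll":0,"jaw":0.45},{"xyz":[0,0,0],"roll":0,"jaw":0.5},{"xyz":[0,0,0],"roll":0,"jaw":0.6},{"xyz":[0,0,0],"roll":0,"jaw":0.8},{"xyz":[0,0,0],"roll":0,"jaw":1}]' 40
```

```text
time_s: 2.35
ee_pos: [605.4, 249.1, 45.0]
ee_rot: [-180.0, 0.0, -8.1]
force: [0.5, -0.4, -0.3]
gripper_width: 91.1
time_s: 3.35
ee_pos: [605.8, 248.8, 45.0]
ee_rot: [-180.0, -0.0, -8.1]
force: [0.4, 0.1, 0.1]
gripper_width: 45.2
```

Gripped (45.2 mm). Now lift and carry it to a hover over the corner, 12 mm inward of the target.

```bash
python3 -m pendant '[{"xyz":[0,0,-0.03],"roll":0,"jaw":1},{"xyz":[0,0,-0.07],"roll":0,"jaw":1},{"xyz":[0.001,0.03,-0.09],"roll":-2,"jaw":1},{"xyz":[0.002,0.08,-0.09],"roll":-4,"jaw":1},{"xyz":[0.003,0.135,-0.09],"roll":-7,"jaw":1},{"xyz":[0.004,0.19,-0.09],"roll":-10,"jaw":1},{"xyz":[0.005,0.245,-0.09],"roll":-13,"jaw":1},{"xyz":[0.007,0.295,-0.09],"roll":-15.8,"jaw":1}]' 40
python3 -m pendant '[{"xyz":[-0.013,0.02,0],"roll":0,"jaw":1},{"xyz":[-0.013,0.038,0],"roll":0,"jaw":1},{"xyz":[-0.013,0.046,0],"roll":0,"jaw":1},{"xyz":[-0.013,0.046,0],"roll":0,"jaw":1},{"xyz":[-0.013,0.046,0],"roll":0,"jaw":1},{"xyz":[-0.013,0.046,0],"roll":0,"jaw":1},{"xyz":[-0.013,0.046,0],"roll":0,"jaw":1},{"xyz":[-0.013,0.046,0],"roll":0,"jaw":1}]'
python3 - <<'E'
from h import *
env.grab_frame('wrist')
s=env.state();p,d=env.grab_frame('wrist');q,e=env.grab_frame('scene');print(s['ee_pos'],s['ee_rot'],s['force'],s['gripper_width'])
np.save('pics/w3.npy',np.r_[s['ee_pos'],s['ee_rot']])
cv2.imwrite('pics/w3.png',p)
np.save('pics/w3d.npy',d);cv2.imwrite('pics/s3.png',q)
E
```

```text
time_s: 4.35
ee_pos: [570.1, -46.0, 134.8]
ee_rot: [-180.0, 0.0, 7.7]
force: [0.1, -0.5, -1.4]
gripper_width: 44.8
time_s: 5.35
ee_pos: [564.2, -91.4, 135.0]
ee_rot: [-180.0, -0.0, 7.7]
force: [-0.7, -0.7, 0.2]
gripper_width: 44.7
[564.16698991 -91.45240495 134.96505596] [-1.79996303e+02 -4.48876378e-03  7.68341594e+00] [ 0.80482582  0.24328643 -0.1071753 ] 44.62109239832153
```

View pics/w3.png

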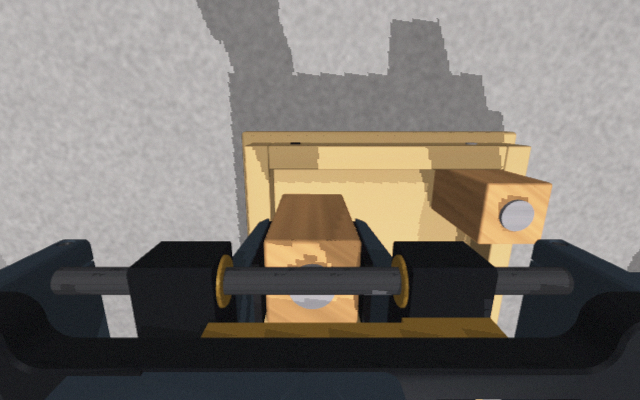

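The wrist camera shows the left rail across the top (outer top edge at row ≈145, inner top edge at row ≈169) and the near rail at columns ≈245–272. The foot hangs inward of both. I'll check the corner position and yaw numerically.

```bash
python3 - <<'E'
from h import *
a=np.load('pics/w3.npy');s=dict(ee_pos=a[:3],ee_rot=a[3:]);K,T=wrist(s)
p=cv2.imread('pics/w3.png');g=cv2.GaussianBlur(cv2.cvtColor(p,cv2.COLOR_BGR2GRAY),(3,3),0).astype(float)
for r in[(255,285),(320,340),(400,430),(480,500)]:
    c=g[120:190,r[0]:r[1]].mean(1);dd=np.diff(c);i=np.argsort(-abs(dd))[:6];print(r,[(120.5+k,round(dd[k])) for k in sorted(i)])
for r in[(175,190),(195,205),(150,165)]:
    c=g[r[0]:r[1],230:320].mean(0);dd=np.diff(c);i=np.argsort(-abs(dd))[:6];print(r,[(230.5+k,round(dd[k])) for k in sorted(i)])
print(onplane((272,169),53,K,T))
cv2.imwrite('pics/w3c.png',cv2.resize(p[120:220,230:390],None,fx=5,fy=5,interpolation=cv2.INTER_CUBIC))
E
```

```text
(255, 285) [(np.float64(131.5), 13), (np.float64(132.5), 12), (np.float64(141.5), -16), (np.float64(142.5), -19), (np.float64(145.5), 21), (np.float64(146.5), 14)]
(320, 340) [(np.float64(141.5), -13), (np.float64(142.5), -20), (np.float64(145.5), 39), (np.float64(146.5), 39), (np.float64(147.5), 15), (np.float64(168.5), -15)]
(400, 430) [(np.float64(141.5), -14), (np.float64(142.5), -19), (np.float64(145.5), 35), (np.float64(146.5), 36), (np.float64(147.5), 15), (np.float64(168.5), -22)]
(480, 500) [(np.float64(142.5), -19), (np.float64(145.5), 23), (np.float64(146.5), 15), (np.float64(167.5), -16), (np.float64(168.5), -22), (np.float64(183.5), 17)]
(175, 190) [(np.float64(245.5), 25), (np.float64(246.5), 30), (np.float64(268.5), -33), (np.float64(269.5), -22), (np.float64(273.5), 39), (np.float64(274.5), 30)]
(195, 205) [(np.float64(246.5), 27), (np.float64(247.5), 29), (np.float64(268.5), -27), (np.float64(269.5), -37), (np.float64(273.5), 30), (np.float64(274.5), 41)]
(150, 165) [(np.float64(233.5), -21), (np.float64(243.5), 15), (np.float64(244.5), 29), (np.float64(245.5), 26), (np.float64(317.5), 17), (np.float64(318.5), 17)]
[525.  -62.8  53. ]
```

View pics/w3c.png

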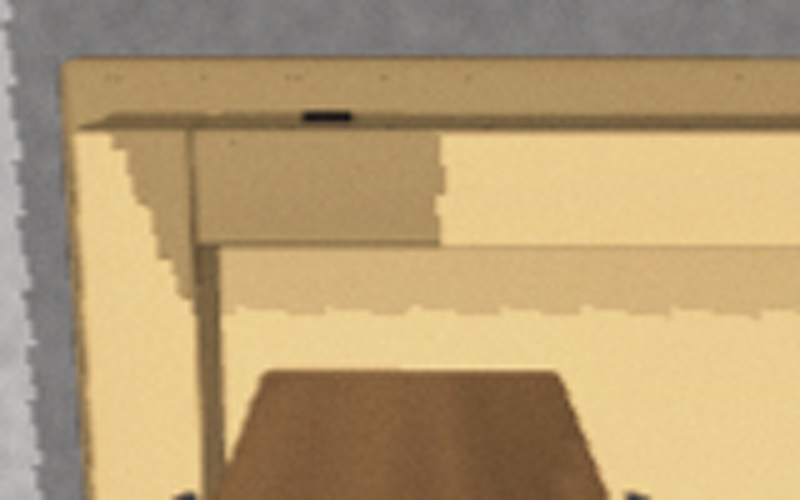

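The rails are level in the image, so yaw matches within about 0.2°, and the gap is about 12 mm each way. Lowering to just above the panel, then feeling for it.

```bash
python3 -m pendant '[{"xyz":[0,0,0.015],"roll":0,"jaw":1},{"xyz":[0,0,0.03],"roll":0,"jaw":1},{"xyz":[0,0,0.045],"roll":0,"jaw":1},{"xyz":[0,0,0.056],"roll":0,"jaw":1},{"xyz":[0,0,0.064],"roll":0,"jaw":1},{"xyz":[0,0,0.068],"roll":0,"jaw":1},{"xyz":[0,0,0.068],"roll":0,"jaw":1},{"xyz":[0,0,0.068],"roll":0,"jaw":1}]'
python3 -m pendant '[{"xyz":[0,0,0.0003],"roll":0,"jaw":1},{"xyz":[0,0,0.0006],"roll":0,"jaw":1},{"xyz":[0,0,0.0009],"roll":0,"jaw":1},{"xyz":[0,0,0.0012],"roll":0,"jaw":1},{"xyz":[0,0,0.0016],"roll":0,"jaw":1},{"xyz":[0,0,0.002],"roll":0,"jaw":1},{"xyz":[0,0,0.002],"roll":0,"jaw":1},{"xyz":[0,0,0.002],"roll":0,"jaw":1}]'
```

```text
time_s: 6.5
ee_pos: [564.5, -91.7, 67.4]
ee_rot: [180.0, -0.1, 7.7]
force: [-0.1, -0.2, -0.2]
gripper_width: 45.5
time_s: 7.5
ee_pos: [564.2, -91.6, 64.9]
ee_rot: [-180.0, -0.0, 7.7]
force: [0.3, 0.5, -0.3]
gripper_width: 45.0
```

```bash
python3 -m pendant '[{"xyz":[0,0,0.0003],"roll":0,"jaw":1},{"xyz":[0,0,0.0005],"roll":0,"jaw":1},{"xyz":[0,0,0.0008],"roll":0,"jaw":1},{"xyz":[0,0,0.001],"roll":0,"jaw":1},{"xyz":[0,0,0.001],"roll":0,"jaw":1},{"xyz":[0,0,0.001],"roll":0,"jaw":1},{"xyz":[0,0,0.001],"roll":0,"jaw":1},{"xyz":[0,0,0.001],"roll":0,"jaw":1}]'
```

```text
time_s: 8.5
ee_pos: [564.2, -91.6, 64.0]
ee_rot: [-180.0, -0.0, 7.7]
force: [-0.2, 0.7, -0.5]
gripper_width: 45.2
```

```bash
python3 -m pendant '[{"xyz":[0,0,0.0002],"roll":0,"jaw":1},{"xyz":[0,0,0.0004],"roll":0,"jaw":1},{"xyz":[0,0,0.0006],"roll":0,"jaw":1},{"xyz":[0,0,0.0006],"roll":0,"jaw":1},{"xyz":[0,0,0.0006],"roll":0,"jaw":1},{"xyz":[0,0,0.0006],"roll":0,"jaw":1},{"xyz":[0,0,0.0006],"roll":0,"jaw":1},{"xyz":[0,0,0.0006],"roll":0,"jaw":1}]'
python3 -m pendant '[{"xyz":[0,0,0.0002],"roll":0,"jaw":1},{"xyz":[0,0,0.0004],"roll":0,"jaw":1},{"xyz":[0,0,0.0006],"roll":0,"jaw":1},{"xyz":[0,0,0.0006],"roll":0,"jaw":1},{"xyz":[0,0,0.0006],"roll":0,"jaw":1},{"xyz":[0,0,0.0006],"roll":0,"jaw":1},{"xyz":[0,0,0.0006],"roll":0,"jaw":1},{"xyz":[0,0,0.0006],"roll":0,"jaw":1}]'
```

```text
time_s: 9.5
ee_pos: [564.1, -91.6, 63.3]
ee_rot: [-180.0, 0.0, 7.7]
force: [-0.4, 0.7, -0.3]
gripper_width: 45.0
time_s: 10.5
ee_pos: [564.2, -91.6, 63.0]
ee_rot: [-180.0, -0.0, 7.7]
force: [-2.0, 0.9, 5.5]
gripper_width: 44.8
```

Panel contact at TCP z ≈ 63.1, about 16 N/mm. I'll ease off 0.4 mm so nothing drags, then close most of both gaps diagonally.

```bash
python3 -m pendant '[{"xyz":[0,0,-0.0004],"roll":0,"jaw":1},{"xyz":[-0.002,-0.002,-0.0004],"roll":0,"jaw":1},{"xyz":[-0.004,-0.004,-0.0004],"roll":0,"jaw":1},{"xyz":[-0.006,-0.006,-0.0004],"roll":0,"jaw":1},{"xyz":[-0.008,-0.008,-0.0004],"roll":0,"jaw":1},{"xyz":[-0.009,-0.009,-0.0004],"roll":0,"jaw":1},{"xyz":[-0.009,-0.009,-0.0004],"roll":0,"jaw":1},{"xyz":[-0.009,-0.009,-0.0004],"roll":0,"jaw":1}]'
python3 -m pendant '[{"xyz":[-0.0003,0,0],"roll":0,"jaw":1},{"xyz":[-0.0006,0,0],"roll":0,"jaw":1},{"xyz":[-0.0009,0,0],"roll":0,"jaw":1},{"xyz":[-0.0012,0,0],"roll":0,"jaw":1},{"xyz":[-0.0014,0,0],"roll":0,"jaw":1},{"xyz":[-0.0016,0,0],"roll":0,"jaw":1},{"xyz":[-0.0016,0,0],"roll":0,"jaw":1},{"xyz":[-0.0016,0,0],"roll":0,"jaw":1}]'
```

```text
time_s: 11.5
ee_pos: [553.7, -83.7, 63.0]
ee_rot: [-180.0, 0.0, 7.7]
force: [-1.1, 0.9, 0.3]
gripper_width: 44.8
time_s: 12.5
ee_pos: [552.5, -84.1, 63.1]
ee_rot: [-180.0, -0.0, 7.7]
force: [-0.3, 0.3, -2.0]
gripper_width: 44.7
```

```bash
python3 -m pendant '[{"xyz":[-0.0003,0,0],"roll":0,"jaw":1},{"xyz":[-0.0006,0,0],"roll":0,"jaw":1},{"xyz":[-0.0008,0,0],"roll":0,"jaw":1},{"xyz":[-0.0008,0,0],"roll":0,"jaw":1},{"xyz":[-0.0008,0,0],"roll":0,"jaw":1},{"xyz":[-0.0008,0,0],"roll":0,"jaw":1},{"xyz":[-0.0008,0,0],"roll":0,"jaw":1},{"xyz":[-0.0008,0,0],"roll":0,"jaw":1}]'
python3 - <<'E'
from h import *
f=[]
for i in range(5): env.grab_frame('wrist'); s=env.state(); f.append(np.r_[s['force'],s['ee_pos']])
print(np.mean(f,0).round(2),np.std(f,0).round(2))
E
```

```text
time_s: 13.5
ee_pos: [551.7, -84.2, 63.1]
ee_rot: [-180.0, -0.0, 7.7]
force: [-0.2, -0.3, -1.1]
gripper_width: 44.7
[ 4.6000e-01  8.0000e-02 -7.4000e-01  5.5168e+02 -8.4200e+01  6.3150e+01] [0.59 0.39 0.48 0.01 0.01 0.01]
```

```bash
python3 -m pendant '[{"xyz":[-0.0002,0,0],"roll":0,"jaw":1},{"xyz":[-0.0004,0,0],"roll":0,"jaw":1},{"xyz":[-0.0006,0,0],"roll":0,"jaw":1},{"xyz":[-0.0006,0,0],"roll":0,"jaw":1},{"xyz":[-0.0006,0,0],"roll":0,"jaw":1},{"xyz":[-0.0006,0,0],"roll":0,"jaw":1},{"xyz":[-0.0006,0,0],"roll":0,"jaw":1},{"xyz":[-0.0006,0,0],"roll":0,"jaw":1}]'
```

```text
time_s: 14.75
ee_pos: [551.1, -84.3, 63.1]
ee_rot: [-180.0, 0.0, 7.7]
force: [-0.3, 0.4, 0.3]
gripper_width: 44.8
```

```bash
python3 -m pendant '[{"xyz":[0,-0.0003,0],"roll":0,"jaw":1},{"xyz":[0,-0.0006,0],"roll":0,"jaw":1},{"xyz":[0,-0.0009,0],"roll":0,"jaw":1},{"xyz":[0,-0.0012,0],"roll":0,"jaw":1},{"xyz":[0,-0.0012,0],"roll":0,"jaw":1},{"xyz":[0,-0.0012,0],"roll":0,"jaw":1},{"xyz":[0,-0.0012,0],"roll":0,"jaw":1},{"xyz":[0,-0.0012,0],"roll":0,"jaw":1}]'
```

```text
time_s: 15.75
ee_pos: [550.9, -83.1, 63.1]
ee_rot: [-180.0, -0.0, 7.7]
force: [-0.0, -0.0, 0.0]
gripper_width: 45.2
```

```bash
python3 -m pendant '[{"xyz":[-0.0002,-0.0002,0],"roll":0,"jaw":1},{"xyz":[-0.0004,-0.0004,0],"roll":0,"jaw":1},{"xyz":[-0.0005,-0.0006,0],"roll":0,"jaw":1},{"xyz":[-0.0005,-0.0006,0],"roll":0,"jaw":1},{"xyz":[-0.0005,-0.0006,0],"roll":0,"jaw":1},{"xyz":[-0.0005,-0.0006,0],"roll":0,"jaw":1},{"xyz":[-0.0005,-0.0006,0],"roll":0,"jaw":1},{"xyz":[-0.0005,-0.0006,0],"roll":0,"jaw":1}]'
```

```text
time_s: 16.75
ee_pos: [550.3, -82.6, 63.1]
ee_rot: [-180.0, -0.0, 7.7]
force: [1.5, -0.6, -0.4]
gripper_width: 44.8
```

```bash
python3 -m pendant '[{"xyz":[-0.0002,-0.0002,0],"roll":0,"jaw":1},{"xyz":[-0.0004,-0.0003,0],"roll":0,"jaw":1},{"xyz":[-0.0005,-0.0005,0],"roll":0,"jaw":1},{"xyz":[-0.0005,-0.0005,0],"roll":0,"jaw":1},{"xyz":[-0.0005,-0.0005,0],"roll":0,"jaw":1},{"xyz":[-0.0005,-0.0005,0],"roll":0,"jaw":1},{"xyz":[-0.0005,-0.0005,0],"roll":0,"jaw":1},{"xyz":[-0.0005,-0.0005,0],"roll":0,"jaw":1}]'
```

```text
time_s: 17.75
ee_pos: [549.8, -82.1, 63.1]
ee_rot: [-180.0, -0.0, 7.7]
force: [-0.1, -0.9, -1.3]
gripper_width: 45.1
```

```bash
python3 -m pendant '[{"xyz":[-0.0002,-0.0002,0],"roll":0,"jaw":1},{"xyz":[-0.0004,-0.0003,0],"roll":0,"jaw":1},{"xyz":[-0.0005,-0.0005,0],"roll":0,"jaw":1},{"xyz":[-0.0005,-0.0005,0],"roll":0,"jaw":1},{"xyz":[-0.0005,-0.0005,0],"roll":0,"jaw":1},{"xyz":[-0.0005,-0.0005,0],"roll":0,"jaw":1},{"xyz":[-0.0005,-0.0005,0],"roll":0,"jaw":1},{"xyz":[-0.0005,-0.0005,0],"roll":0,"jaw":1}]'
```

```text
time_s: 18.75
ee_pos: [549.2, -81.7, 63.1]
ee_rot: [-180.0, -0.0, 7.7]
force: [0.8, 0.2, -0.5]
gripper_width: 44.7
```

```bash
python3 - <<'E'
from h import *
f=[]
for i in range(3): p,d=env.grab_frame('wrist'); s=env.state(); f.append(s['force'])
print(np.mean(f,0).round(2),s['ee_pos'])
cv2.imwrite('pics/w4.png',cv2.resize(p[110:330,220:400],None,fx=3,fy=2.7,interpolation=cv2.INTER_CUBIC))
E
```

```text
[-0.37 -0.27 -0.44] [549.20365353 -81.71406786  63.13799917]
```

View pics/w4.png

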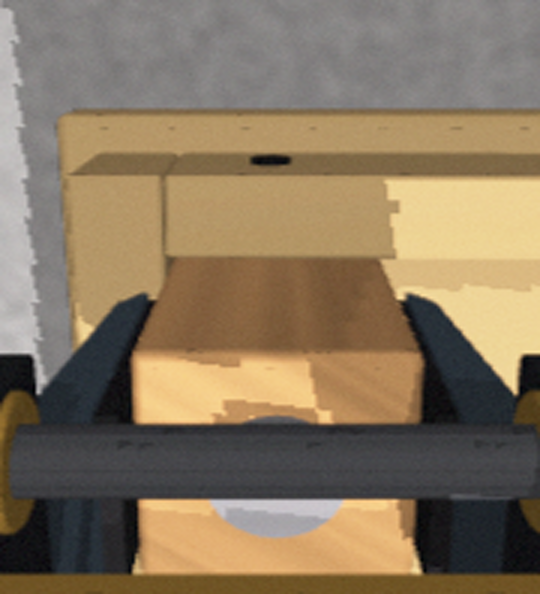

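The foot's left face is almost at the left rail's edge (row 257). In x about 1–2 mm is left (foot edge at column ≈172, near rail edge at ≈165).

```bash
python3 -m pendant '[{"xyz":[-0.0002,0,0],"roll":0,"jaw":1},{"xyz":[-0.0004,0,0],"roll":0,"jaw":1},{"xyz":[-0.0006,0,0],"roll":0,"jaw":1},{"xyz":[-0.0006,0,0],"roll":0,"jaw":1},{"xyz":[-0.0006,0,0],"roll":0,"jaw":1},{"xyz":[-0.0006,0,0],"roll":0,"jaw":1},{"xyz":[-0.0006,0,0],"roll":0,"jaw":1},{"xyz":[-0.0006,0,0],"roll":0,"jaw":1}]'
```

```text
time_s: 19.9
ee_pos: [548.6, -81.8, 63.2]
ee_rot: [-180.0, -0.0, 7.7]
force: [-0.7, -0.8, -0.6]
gripper_width: 44.9
```

```bash
python3 -m pendant '[{"xyz":[0,-0.0002,0],"roll":0,"jaw":1},{"xyz":[0,-0.0004,0],"roll":0,"jaw":1},{"xyz":[0,-0.0005,0],"roll":0,"jaw":1},{"xyz":[0,-0.0005,0],"roll":0,"jaw":1},{"xyz":[0,-0.0005,0],"roll":0,"jaw":1},{"xyz":[0,-0.0005,0],"roll":0,"jaw":1},{"xyz":[0,-0.0005,0],"roll":0,"jaw":1},{"xyz":[0,-0.0005,0],"roll":0,"jaw":1}]'
```

```text
time_s: 20.9
ee_pos: [548.6, -81.7, 63.2]
ee_rot: [180.0, -0.0, 7.7]
force: [-0.5, -4.5, -1.4]
gripper_width: 44.9
```

Left rail found: −4.5 N in y, about 10 N/mm. I'll back off it so no drag confuses things, and find the near rail.

```bash
python3 -m pendant '[{"xyz":[0,0.0008,0],"roll":0,"jaw":1},{"xyz":[0,0.0008,0],"roll":0,"jaw":1},{"xyz":[-0.0002,0.0008,0],"roll":0,"jaw":1},{"xyz":[-0.0004,0.0008,0],"roll":0,"jaw":1},{"xyz":[-0.0006,0.0008,0],"roll":0,"jaw":1},{"xyz":[-0.0006,0.0008,0],"roll":0,"jaw":1},{"xyz":[-0.0006,0.0008,0],"roll":0,"jaw":1},{"xyz":[-0.0006,0.0008,0],"roll":0,"jaw":1}]'
```

```text
time_s: 21.9
ee_pos: [548.3, -81.8, 63.2]
ee_rot: [-180.0, -0.0, 7.7]
force: [1.8, 0.6, -1.3]
gripper_width: 45.3
```

```bash
python3 -m pendant '[{"xyz":[-0.0002,0,0],"roll":0,"jaw":1},{"xyz":[-0.0004,0,0],"roll":0,"jaw":1},{"xyz":[-0.0005,0,0],"roll":0,"jaw":1},{"xyz":[-0.0005,0,0],"roll":0,"jaw":1},{"xyz":[-0.0005,0,0],"roll":0,"jaw":1},{"xyz":[-0.0005,0,0],"roll":0,"jaw":1},{"xyz":[-0.0005,0,0],"roll":0,"jaw":1},{"xyz":[-0.0005,0,0],"roll":0,"jaw":1}]'
```

```text
time_s: 22.9
ee_pos: [548.3, -82.0, 63.3]
ee_rot: [-180.0, -0.1, 7.7]
force: [5.0, 3.1, -2.8]
gripper_width: 44.9
```

Near rail found (+5 N in x, with the y drag expected there). Now back off both, set the foot lightly on the panel, and come in diagonally so both rails load together.

```bash
python3 -m pendant '[{"xyz":[0.0008,0,0],"roll":0,"jaw":1},{"xyz":[0.0008,0,0],"roll":0,"jaw":1},{"xyz":[0.0008,0,0.00015],"roll":0,"jaw":1},{"xyz":[0.0008,0,0.0003],"roll":0,"jaw":1},{"xyz":[0.0006,-0.0002,0.0003],"roll":0,"jaw":1},{"xyz":[0.0004,-0.0004,0.0003],"roll":0,"jaw":1},{"xyz":[0.0002,-0.0006,0.0003],"roll":0,"jaw":1},{"xyz":[0,-0.0008,0.0003],"roll":0,"jaw":1}]'
python3 - <<'E'
from h import *
f=[]
for i in range(4): env.grab_frame('side'); s=env.state(); f.append(s['force'])
F=np.mean(f,0);Rb=R.from_euler('z',7.7,degrees=True).as_matrix()
print(F.round(2),'base axes',(Rb.T@F).round(2),s['ee_pos'],s['ee_rot'],s['torque'])
E
```

```text
time_s: 23.9
ee_pos: [548.3, -82.0, 63.1]
ee_rot: [179.9, -0.1, 7.7]
force: [3.7, -2.6, -0.4]
gripper_width: 45.1
[ 4.47 -1.89 -0.24] base axes [ 4.18 -2.47 -0.24] [548.26065615 -81.88876134  63.05380305] [ 1.79939807e+02 -9.83508094e-02  7.68669274e+00] [-0.52597319 -0.88480308  0.09097139]
```

Fy of 2.5 N could be just drag along the near rail, since the foot sits about 0.14 mm short of the earlier left-rail contact. I'll release x, seat y against the left rail, then reapply x.

```bash
python3 -m pendant '[{"xyz":[0.0007,0,0],"roll":0,"jaw":1},{"xyz":[0.0007,-0.0002,0],"roll":0,"jaw":1},{"xyz":[0.0007,-0.0004,0],"roll":0,"jaw":1},{"xyz":[0.0007,-0.0004,0],"roll":0,"jaw":1},{"xyz":[0.0007,-0.0004,0],"roll":0,"jaw":1},{"xyz":[0.0007,-0.0004,0],"roll":0,"jaw":1},{"xyz":[0.0007,-0.0004,0],"roll":0,"jaw":1},{"xyz":[0.0007,-0.0004,0],"roll":0,"jaw":1}]'
cat > f.py <<'E'
from h import *
f=[]
for i in range(4): p,d=env.grab_frame('side'); s=env.state(); f.append(np.r_[s['force'],s['ee_pos']])
F=np.mean(f,0);Rb=R.from_euler('z',7.7,degrees=True).as_matrix()
print('force base axes',(Rb.T@F[:3]).round(2),'pos base axes',(Rb.T@F[3:]).round(2),s['ee_rot'].round(2),s['time_s'])
cv2.imwrite('pics/side_last.png',p)
E
python3 f.py
```

```text
time_s: 25.1
ee_pos: [548.3, -81.7, 63.0]
ee_rot: [179.9, -0.0, 7.7]
force: [3.0, -5.0, 0.5]
gripper_width: 44.6
force base axes [ 3.01 -4.71  1.13] pos base axes [ 532.4  -154.42   63.03] [ 1.7992e+02 -2.0000e-02  7.6900e+00] 25.3
```

```bash
python3 -m pendant '[{"xyz":[-0.0002,0,0],"roll":0,"jaw":1},{"xyz":[-0.0004,0,0],"roll":0,"jaw":1},{"xyz":[-0.0006,0,0],"roll":0,"jaw":1},{"xyz":[-0.0007,0,0],"roll":0,"jaw":1},{"xyz":[-0.0007,0,0],"roll":0,"jaw":1},{"xyz":[-0.0007,0,0],"roll":0,"jaw":1},{"xyz":[-0.0007,0,0],"roll":0,"jaw":1},{"xyz":[-0.0007,0,0],"roll":0,"jaw":1}]'
python3 f.py
```

```text
time_s: 26.3
ee_pos: [548.2, -81.7, 63.1]
ee_rot: [179.9, -0.1, 7.7]
force: [5.1, -3.2, -0.4]
gripper_width: 45.0
force base axes [ 4.46 -4.58  0.66] pos base axes [ 532.33 -154.43   63.05] [ 1.7992e+02 -1.0000e-01  7.6900e+00] 26.5
```

Both rails are now loaded: Fx +4.5 and Fy −4.6 N. The positions match both contacts found separately, and each force exceeds what drag from the other could explain. One visual check that the foot is upright, seated and square, and that the base hasn't shifted.

```bash
python3 - <<'E'
from h import *
s0=cv2.imread('pics/side0.png');s1,_=env.grab_frame('side');w,_=env.grab_frame('wrist');c,_=env.grab_frame('scene')
for n,(a,b) in {'side':(s0[215:290,385:460],s1[215:290,385:460]),'scene':(cv2.imread('pics/scene0.png')[222:275,195:320],c[222:275,195:320]),'sceneB':(cv2.imread('pics/scene0.png')[140:200,355:500],c[140:200,355:500])}.items():
    print(n,cv2.phaseCorrelate(a.mean(2),b.mean(2)))
k=lambda p,r:cv2.resize(p[r[0]:r[1],r[2]:r[3]],(390,290),interpolation=cv2.INTER_CUBIC)
cv2.imwrite('pics/fin.png',np.vstack([np.hstack([k(s1,(150,270,300,460)),k(w,(110,330,190,486))]),np.hstack([k(c,(165,277,180,330)),k(c,(120,270,330,532))])]))
K,T=wrist(env.state());print(env.state()['time_s'])
E
```

```text
side ((0.4657004288848441, 0.4613071946021421), 0.9268359585133552)
scene ((0.4996566094632371, -0.02980572232763734), 0.9961355420613404)
sceneB ((-0.004491060480134479, 0.000173839141112353), 0.751415908892397)
26.65
```

View pics/fin.png

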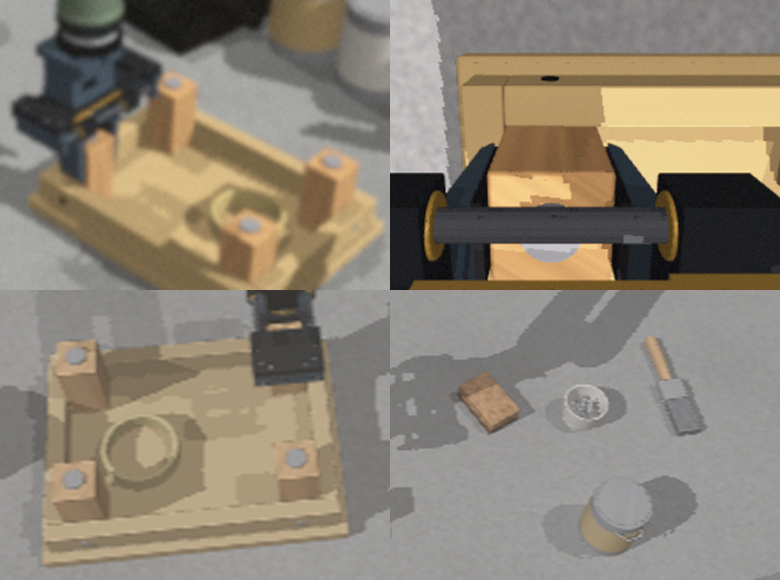

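The foot stands upright, with its edges at the inner edges of both rails (wrist view, corner at about (503,127)). The roughly 0.5 px "shifts" occur only in odd-sized crops, which is the known half-pixel bias of `phaseCorrelate`, so the base has not moved. Handing in.

```bash
python3 f.py; python3 -c "
from workcell import env
print(env.job_done())"
```

```text
force base axes [ 4.35 -5.05  0.04] pos base axes [ 532.35 -154.41   63.04] [ 1.7992e+02 -1.0000e-01  7.6900e+00] 26.85
the job is handed in; nothing more can be done
None
```

The loose foot is standing upright in the empty corner, held in the gripper at 40 N and pressed against both rails. I handed the job in at 26.9 s of the 48 s allowed; no verdict is reported.

**How it went:** I gripped the foot square, turned it 16° to match the base, and lowered it onto the panel. I then found the left and near rails separately, so drag along one was not mistaken for touching the other. Last, I seated the foot against the left rail and re-pressed the near one.

**Last checks:**
- **Rail pressure:** 4.4 N on the near rail and 5.1 N on the left rail. The two together are about 6.7 N, below the 11 N that would slide the base. The position matches both contacts found separately, to about 0.1 mm.
- **Upright and square:** tilt is about 0.1°, and the tool's yaw matches the base within about 0.2°.
- **Base and other items:** before-and-after pictures show no real shift of the base. The roughly 0.5 px differences look like a bias of the comparison method. The sanding block, tub and brush did not shift in the same comparison. The tin and tape roll look untouched, and I did not check the offcut closely.

**What disagreed:**
- **First left-rail reading:** on the first joint press, the left-rail force could have been drag alone, because the foot was about 0.14 mm short. That is why I re-seated it.
- **Near-rail force:** it fell less than expected when I backed off (3 N remained), probably because of friction.
- **Panel pressure:** the vertical force is about 0 N. The tool height matches the panel contact height within 0.1 mm, so the foot rests on the panel without being pressed down.

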